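# Fit a heat shield and a bayonet lamp to the load bank

## Task

One lampholder of the lamp load bank is still bare: slip the loose aluminium heat shield over it, collar up, so that it lies flat on the base like those of the other lamps. Then fit the round bayonet lamp from the wooden stand (not the slim candle one): push it down into the lampholder against the spring with its two pins in the slots and turn it clockwise, about a quarter turn, to the stop where it locks. Do not let go: finish with the gripper still holding the lamp there, seated and upright, for the contact reading, and leave the other things on the bench where they are.

Things in the scene. Friction and masses are not known exactly. Their poses are not given: they have to be found in the camera images.
- bank: Lamp load bank, a fixed white box 100 (x) x 470 (y) x 60 mm high; origin under its centre, y along its length. Four lampholders in a row along the middle of its lid, 105 mm apart; three already have shield and lamp (fixed; lamp tops 165 mm above the bench, globes 45 mm across), one is bare. Rocker switches on the side towards the robot.
- holder: The bare lampholder, fixed on the bank's lid in any of the four places, axes parallel to the bank's. White base disc 66 mm across, 10 mm thick, on it an upright brass tube 37 mm outside, 25.6 mm inside, its mouth 44 mm above the origin (centre of the disc's underside, on the lid). Two J slots in the tube wall, facing each other along y.
- holder_seat (a point): Centre of the top face of the lampholder's base disc, 10 mm above the lid: the shield's underside lies here when it is on.
- holder_mouth (a point): Centre of the tube's open top, z up. Slots: open at the rim (10 mm wide, 6 mm from 4 mm down), straight down to 17 mm below the mouth; from there a cross slot (9 to 17 mm below the mouth) runs clockwise seen from above to a stop at about 80 degrees (1.40 rad) of turn; over its last 19 degrees of turn the roof is 2 mm higher, a notch where the pins lock.
- contact (a joint): Sprung contact plate in the lampholder, pressed down by the lamp's end: 0 m free (12 mm below the mouth), about 0.004 with the lamp locked in the notch, 0.0114 with the pins on the slot floor (end of travel 0.0125). The spring starts at 4 N and adds 0.9 N per mm: about 7.5 N in the notch, 14 N fully down.
- lamp: The lamp to fit: round white LED bayonet lamp, 78 mm long, about 60 g. Origin at the centre of the contact end, z up to the top of the dome. Metal cap 22 mm across from 0 to 26 mm, flat shoulder 34 mm across at 26 mm, widening to a straight band 45 mm across from 40 to 56 mm (the place to grip), then a dome to 78 mm. In the stand its origin is 12 mm above the bench.
- lamp_pins (a point): Middle of the lamp's two round pins, 8 mm above its origin, axes as the lamp's: the pins are 3.2 mm thick and 31 mm over their ends, along the lamp's y. The lamp's origin is about 16 mm below the mouth when locked in the notch and 23.4 mm with the pins on the slot floor; at 19 mm or more the pins pass under the roof of the cross slot.
- stand: Fixed beech lamp stand 70 (x) x 175 (y) x 38 mm high, origin under its centre, y along its length; two through slots at y = -45 and +45 mm, each 34 mm along y, 26 mm wide. The lamp stands in one, the candle lamp in the other, shoulders on the top face; the lamp's pins lie along the stand's length to within 6 degrees.
- shield: Loose heat shield of bare aluminium, about 70 g, flat on the bench: flange 84 mm across and 3 mm thick with an upright collar on it, 50 mm outside, 44 mm inside, its top 28 mm above the origin. Origin at the centre of the underside, z up. The hole goes right through.
- shield_grip (a point): Centre of the top rim of the shield's collar, 28 mm above its underside; grip the collar from outside, from above.
- candle: Slim candle lamp with a plain screw cap, 35 mm across, standing in the other slot of the stand, its top 114 mm above the bench. Not wanted; leave it.
- screwdriver: Screwdriver 160 mm long, 26 mm thick, lying along x between stand and shield. Leave it.
- handmeter: Handheld meter 145 x 75 x 42 mm lying on the bench. Leave it.
- tape: Roll of grey tape, 90 mm across, 18 mm high. Leave it.
- grease: Small jar, 52 mm across, 55 mm high. Leave it.
- carton: Small lamp carton, 50 x 50 x 85 mm. Leave it.
There are look-alikes about, which are no part of the job. What is shaped like the lamp but blue is not meant.

How it is judged (in metres and radians):
On the way, in this order (a step that is already met when the one before it is completed fails the run):
1. the heat shield lies flat on the bare lampholder's base (horizontal distance between shield and holder_seat below 0.006 m and z of shield in the frame of holder_seat between -0.003 and 0.003 m and angle between shield's own z axis and vertical below 0.08 rad), for 0.2 s.
2. the lamp is pushed down into the lampholder with its pins in the slots, not yet turned (horizontal distance between lamp and holder_mouth below 0.004 m and angle between lamp's own z axis and vertical below 0.12 rad and z of lamp in the frame of holder_mouth below -0.0165 m and angle between the y axis of lamp and the y axis of holder, either way round below 0.6 rad), for 0.05 s.
3. the lamp is turned clockwise to its stop (horizontal distance between lamp and holder_mouth below 0.004 m and angle between lamp's own z axis and vertical below 0.12 rad and z of lamp in the frame of holder_mouth below -0.0145 m and angle between the y axis of lamp and the y axis of holder, either way round above 1.15 rad), for 0.2 s.
At the end, for the whole second after the job is handed in: Shield flat on the holder's base (6 mm, 3 mm high, 0.08 rad). Lamp in the holder (4 mm, 0.12 rad upright), its end 14.5 mm or more below the mouth, turned 1.15 rad or more, contact pressed 2.5 mm, at rest, gripped with over 2 N; shield not touched; bystanders within 25 mm (all of step 1 and all of step 3 and value of joint contact above 0.0025 m and contact force between the fingers and lamp above 2 N and linear speed of lamp below 0.02 m/s and contact force between the fingers and shield below 0.5 N and distance of each of candle, screwdriver, handmeter, tape, grease, carton from where it was at the start of the episode below 0.025 m); the arm keeps its last pose, push and grip.
It fails at once if a bystander is pushed away or knocked over (distance of any of candle, screwdriver, handmeter, tape, grease, carton from where it was at the start of the episode above 0.03 m).
It also fails if it takes over 64 s, if anything falls off the work surface, if the arm or the gripper's body presses on something with over 40 N, if the wrist force passes 120 N, or if a joint passes its speed limit or range.

## Robot

A 6-joint arm with a two-finger parallel gripper is mounted at the origin on the work surface. World frame = base frame: x ahead of the robot, y to its left, z up, the work surface at z = 0. Lengths are in m, angles in degrees, forces in N, time in s.
With the tool pointing down it reaches from about 0.4 to 0.825 m from the base axis. Payload 7 kg.
Tool frame: the origin (TCP) lies midway between the tips of the shut fingers; the grasp point (between the pads) lies 19 mm behind it; z points along the fingers, y is the line along which they close (so a half turn about z gives the same grasp; the last joint's range is limited). The gripper opens to 88 mm and grips with 3 to 60 N. Pads are 19 mm wide; open, the fingers measure 130 mm over their backs; the gripper's body (78 mm by 193 mm) begins 47 mm behind the grasp point.
Start: joints at [-54.425, 20.546, 0.682, 0, -70.136, -16.507], TCP at [0.22, -0.638, 0.227] pointing down, gripper open.
Joint ranges: [-176.03, 176.03], [-82.01, 121.73], [-58.28, 71.71], [-173.87, 95.51], [-174.79, -0.11], [-173.66, 173.66]. Speed limits (degrees/s): [136.94, 136.94, 172.46, 180, 180, 180].

## Interface

Orientations are given as [roll, pitch, yaw] about the fixed x, y, z axes, in that order (R = Rz(yaw) Ry(pitch) Rx(roll)).
In Python, from plant import ctrl gives the robot as it stands. The module is installed in compiled form; this text tells all that it offers.
- The arm moves only by the tool send_rows, never from a script. Its argument "plan" is a list that holds one entry, the list of rows, each a list of 6 numbers: the shift along the tool's x, y, z in a scale on which 1.0 is 100 cm, then the turn, a rotation vector about the tool's x, y, z in fractions of the full range, 1 being 180 degrees. A call has 1 to 8 rows; each row is the pose to reach, as a shift and turn from the pose commanded when the call began, along the tool's axes at that moment; what a row does not reach only later rows make up. A row lasts 1/12 s, in which the tool goes at most 41.7 mm and 7.16 degrees, less where a joint would pass 70% of its speed; a pose out of reach is approached as far as the arm can. No shift or turn number may pass 1 either way. A call with a gripper value outside its range is refused whole. "fingers" is the opening, from 0 (shut) to 1 (fully open), set as the call begins (left out, the last holds). The fingers move at their own pace and stop on an object; the grip force is fixed at half the most. Time passes only in rows, so rows that repeat a pose let the fingers close. It gives the time, the measured TCP pose, the force, the opening and the grip force at its end, in the units of the state.
- ctrl.get_obs(): the state, without advancing time (a new reading comes with each control period).
- ctrl.snapshot(name): name is "scene" or "top" or "wrist"; returns a dict with "img" (420x560x3 uint8, red, green, blue), "K" (3x3 intrinsics, pixels), "k1" (the pictures are not rectified: a ray, as slopes to the right and down, at radius r is drawn at 1 + k1 r^2 times it, then the intrinsics apply), "pose" (4x4, takes a point from camera to world coordinates). Camera axes: x right, y down, z forward; pixel columns grow to the right and rows downward; lengths in m; the calibration is good to about 2 mm. A picture is of the moment at which its call begins. There is no depth.
- ctrl.close_job(): hands the job in; it is judged then, once.
The state is a dict: "clock": time; "joint_pos": joint angles; "qvel": joint speeds; "tau": joint torques, N m; "tool_pos": TCP position; "orientation": TCP orientation; "force": force on the tool from outside, world axes, zero at the start; "moment": the same for the moment, N m; "opening": finger opening in m; "gripper_force": force on a finger pad.
Only numpy, scipy, OpenCV 4.12 (cv2) and the standard library are available. Lean on these libraries where they do the work, as an engineer would, in place of code of your own. Each camera call takes 0.05 s, during which the arm holds its last target. There are 200 camera calls.

## Working session

There is one attempt and no reset: what is moved stays moved. The work goes in short steps, Python scripts to look and compute and a tool call to move; the robot and the scene stay as the last step left them, time stands still between calls to the robot, and variables do not carry over. Pictures are saved under pics/ and viewed, at most 10 in all, crops included, and the job is handed in when it is done.

Besides the shell and the picture viewer there is one more tool, called after "Request:" as name([rows], argument=value, ...), one row to a line, values as JSON. send_rows: Moves the arm, as the interface text tells. Its arguments: {"type":"object","properties":{"plan":{"type":"array","items":{"type":"array","items":{"type":"array","items":{"type":"number"}}}},"fingers":{"type":"number"}},"required":["plan"]}

```bash
mkdir -p pics; cat > h.py <<'E'
import numpy as np, cv2
from plant import ctrl
from scipy.spatial.transform import Rotation as R
def snap(n,f=None):
    s=ctrl.snapshot(n)
    if f: cv2.imwrite('pics/'+f,s['img'][:,:,::-1])
    return s
def ray(s,u,v):
    K=np.array(s['K']);xd=np.array([(u-K[0,2])/K[0,0],(v-K[1,2])/K[1,1]]);x=xd.copy()
    for _ in range(30): x=xd/(1+s['k1']*(x@x))
    T=np.array(s['pose']);return T[:3,3],T[:3,:3]@np.array([x[0],x[1],1])
def pt(s,u,v,z):
    o,d=ray(s,u,v);return o+d*(z-o[2])/d[2]
def proj(s,p):
    T=np.array(s['pose']);c=T[:3,:3].T@(np.array(p)-T[:3,3]);x=c[:2]/c[2];x=x*(1+s['k1']*(x@x));K=np.array(s['K'])
    return x*[K[0,0],K[1,1]]+[K[0,2],K[1,2]]
E
python3 - <<'E'
from h import *
import pickle
a={n:snap(n) for n in ('top','scene','wrist')}
pickle.dump(a,open('a.pkl','wb'))
for n in ('top','scene'):cv2.imwrite(f'pics/{n}0.png',a[n]['img'][:,:,::-1]); print(n,np.round(a[n]['pose'],3).tolist(),a[n]['K'][0],a[n]['k1'])
print(ctrl.get_obs())
E
```

```text
top [[-0.023, -0.985, 0.173, 0.237], [-1.0, 0.024, 0.005, -0.008], [-0.009, -0.173, -0.985, 1.629], [0.0, 0.0, 0.0, 1.0]] [514.34335858   0.         287.04481979] -0.18332157411056632
scene [[0.366, 0.76, -0.538, 1.061], [0.931, -0.289, 0.225, -0.24], [0.016, -0.583, -0.812, 0.972], [0.0, 0.0, 0.0, 1.0]] [453.52583753   0.         280.01266776] -0.03551327274285979
{'clock': 0.15, 'joint_pos': array([-5.44264251e+01,  2.05835427e+01,  6.43187282e-01, -1.39011750e-02,
       -7.01369664e+01, -1.65058615e+01]), 'qvel': array([ 0.10314633, -0.08502094,  0.12530629,  0.01101962, -0.06278551,
        0.01580968]), 'tau': array([-3.01831569e-03, -5.83273709e+01,  2.93291223e+01,  7.00125128e+00,
        8.81055370e-03, -1.07869985e-04]), 'tool_pos': array([ 0.22033263, -0.63760521,  0.22580285]), 'orientation': array([ 1.79922151e+02, -9.43904977e-03, -1.60937012e+02]), 'force': array([-0.31588429, -0.00295293,  0.5618244 ]), 'moment': array([ 0.01194627,  0.01191653, -0.03425182]), 'gripper_force': 0.0, 'opening': 0.08752798602780085}
```

View pics/top0.png

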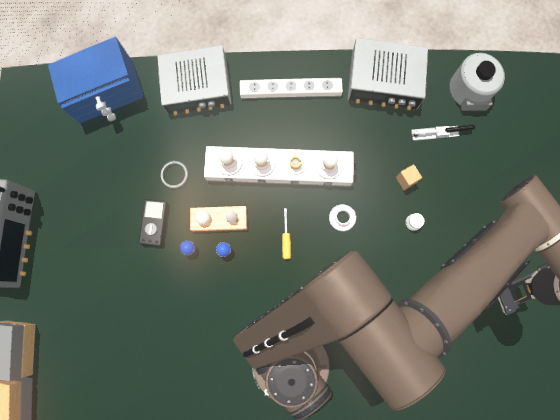

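View pics/scene0.png

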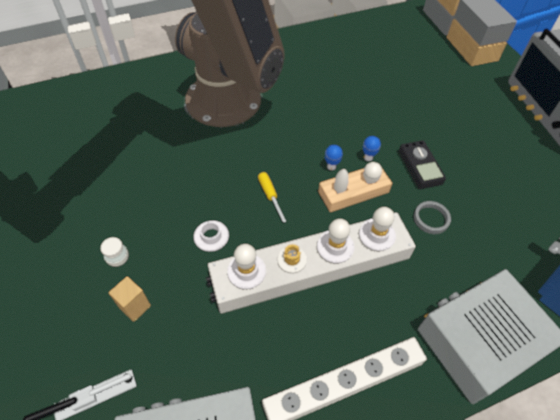

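Candidates in top view: lamp = round white at (204,217) in the stand; candle (232,215); blue look-alikes (187,248), (223,249); fixed lamps (228,158), (261,160), (330,161). Shield = ring with collar at (343,217); tape (174,174) and grease jar (415,222) are not it. Bare holder at (296,163).

```bash
python3 - <<'E'
from h import *
import pickle
a=pickle.load(open('a.pkl','rb'));t=a['top'];s=a['scene']
for n,uv,uv2,z in (('shield',(343,217),(211,235),.02),('lamp',(204,217),(373,172),.075),('candle',(232,215),(342,180),.08),('holder',(295.5,163),(292,253),.1),('stand',(218,219),(356,188),.038)):
    print(n,pt(t,*uv,z).round(3),pt(s,*uv2,z).round(3))
# shapes in top image
def blob(s,mask,box):
    m=np.zeros_like(mask);x0,y0,x1,y1=box;m[y0:y1,x0:x1]=mask[y0:y1,x0:x1]
    c=max(cv2.findContours(m,cv2.RETR_EXTERNAL,cv2.CHAIN_APPROX_NONE)[0],key=cv2.contourArea);return c
def rect(s,c,z):
    P=np.array([pt(s,*p[0],z)[:2] for p in c]);r=cv2.minAreaRect((P*1000).astype(np.float32));return r
hsv=cv2.cvtColor(t['img'],cv2.COLOR_RGB2HSV)
m=((hsv[...,2]>110)).astype(np.uint8)
print('shield',rect(t,blob(t,m,(322,200,362,236)),.003))
print('bank',rect(t,blob(t,m,(195,135,365,195)),.06))
print('stand',rect(t,blob(t,m,(185,200,252,236)),.038))
w=a['wrist'];T=np.array(w['pose']);o=ctrl.get_obs()
Rt=R.from_euler('xyz',o['orientation'],degrees=True).as_matrix()
print('cam in tool',(Rt.T@(T[:3,3]-o['tool_pos'])).round(3),(Rt.T@T[:3,:3]).round(3).tolist(),w['K'][0],w['k1'])
v=cv2.resize(t['img'][120:270,160:380],None,fx=3.5,fy=3.5,interpolation=cv2.INTER_CUBIC)
cv2.imwrite('pics/c1.png',v[:,:,::-1])
E
```

```text
shield [ 0.461 -0.175  0.02 ] [ 0.474 -0.174  0.02 ]
lamp [0.463 0.256 0.075] [0.475 0.261 0.075]
candle [0.467 0.169 0.08 ] [0.474 0.173 0.08 ]
holder [ 0.62  -0.029  0.1  ] [ 0.63  -0.028  0.1  ]
stand [0.461 0.218 0.038] [0.483 0.214 0.038]
shield ((468.396728515625, -164.71865844726562), (108.77046203613281, 100.14389038085938), 88.61882019042969)
bank ((628.1878662109375, 35.48948669433594), (513.0924682617188, 191.96112060546875), 88.58160400390625)
stand ((466.43023681640625, 219.46160888671875), (210.29881286621094, 111.38771057128906), 88.9172592163086)
cam in tool [ 0.074  0.    -0.159] [[0.001, -0.961, -0.275], [1.0, 0.001, -0.0], [0.0, -0.275, 0.961]] [311.64561214   0.         283.12817145] -0.018314901391510197
```

View pics/c1.png

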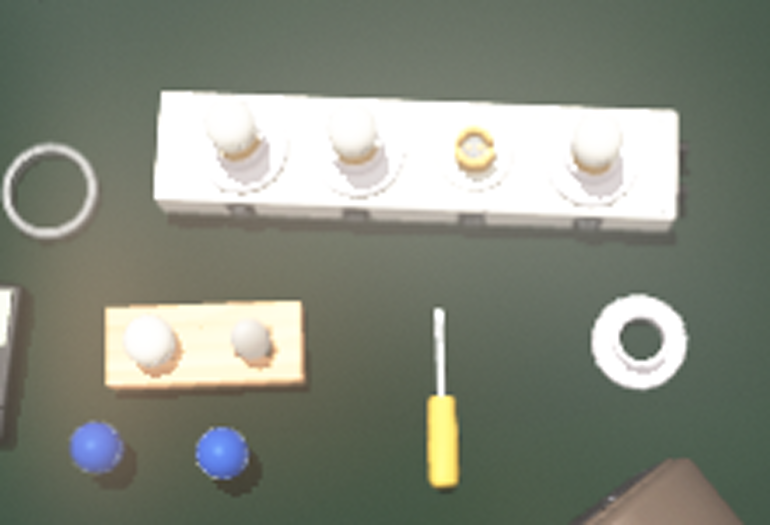

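The crop confirms the choice: round lamp at left of the stand (crop 150,342), candle next to it, shield ring at (638,342), bare brass holder at (476,150) (third along from the left). Moving over the shield with yaw −90 (fingers along x).

```bash
cat >> h.py <<'E'
def go(p,yaw):
    o=ctrl.get_obs();Rt=R.from_euler('xyz',o['orientation'],degrees=True)
    Rg=R.from_euler('xyz',[180,0,yaw],degrees=True)
    print('cm',(Rt.inv().apply(np.array(p)-o['tool_pos'])*100).round(2),'deg',(Rt.inv()*Rg).as_rotvec(degrees=True).round(2),'clk',round(o['clock'],2))
E
python3 -c "
from h import *
go([.467,-.172,.16],-90)"
```

```text
cm [-38.52  35.94   6.62] deg [ 7.000e-02  4.000e-02 -7.094e+01] clk 0.15
```

The rows are not in the units I measure in: shifts go in shares of 100 cm and turns go in shares of 180 degrees. I convert before sending: -38.5 cm / 100 = -0.385, 35.9 cm / 100 = 0.359, -70.9 degrees / 180 = -0.3939.

Request:
send_rows([
  [[-0.385,0.359,0.05,0,0,-0.3939],[-0.385,0.359,0.05,0,0,-0.3939],[-0.385,0.359,0.05,0,0,-0.3939],[-0.385,0.359,0.05,0,0,-0.3939],[-0.385,0.359,0.05,0,0,-0.3939],[-0.385,0.359,0.05,0,0,-0.3939],[-0.385,0.359,0.05,0,0,-0.3939],[-0.385,0.359,0.05,0,0,-0.3939]],
], fingers=1)

```text
clock: 0.82
tool_pos: [0.3763, -0.3429, 0.1949]
orientation: [-180.0, 0.0, -103.3]
force: [1.2, -0.3, -0.8]
opening: 0.0874
gripper_force: 0.0
```

```bash
python3 -c "
from h import *
go([.467,-.172,.16],-90)"
```

```text
cm [-18.71  -4.9    3.49] deg [-1.000e-02  0.000e+00 -1.329e+01] clk 0.82
```

Scaled: -18.7 cm / 100 = -0.187, -4.9 cm / 100 = -0.049, -13.3 degrees / 180 = -0.0739.

Request:
send_rows([
  [[-0.187,-0.049,0.035,0,0,-0.0739],[-0.187,-0.049,0.035,0,0,-0.0739],[-0.187,-0.049,0.035,0,0,-0.0739],[-0.187,-0.049,0.035,0,0,-0.0739],[-0.187,-0.049,0.035,0,0,-0.0739],[-0.187,-0.049,0.035,0,0,-0.0739],[-0.187,-0.049,0.035,0,0,-0.0739]],
])

```text
clock: 1.4
tool_pos: [0.468, -0.1731, 0.1596]
orientation: [179.9, 0.0, -90.2]
force: [0.3, 0.5, -0.0]
opening: 0.0874
gripper_force: 0.0
```

```bash
python3 -c "
from h import *
s=snap('wrist','w1.png')
o=ctrl.get_obs();print(o['tool_pos'],o['orientation'],o['clock'])
import pickle;pickle.dump((s,o),open('w1.pkl','wb'))"
```

```text
[ 0.46759286 -0.17403975  0.15979563] [ 1.79954283e+02  7.04785202e-04 -9.02360682e+01] 1.45
```

View pics/w1.png

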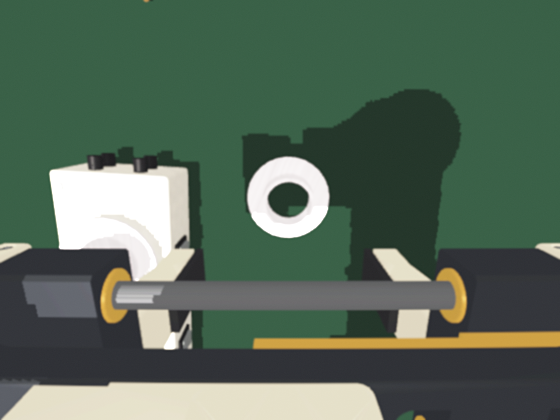

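The wrist picture shows the shield flat, ring centre at (288,197), end of the bank at (120,220).

```bash
cat >> h.py <<'E'
def circ(s,thr,box,z,chan=None,ext=True):
    g=s['img'].min(2);m=np.zeros_like(g);x0,y0,x1,y1=box;m[y0:y1,x0:x1]=(g[y0:y1,x0:x1]>thr)
    c=max(cv2.findContours(m,cv2.RETR_EXTERNAL,cv2.CHAIN_APPROX_NONE)[0],key=cv2.contourArea)[:,0]
    P=np.array([pt(s,*p,z)[:2] for p in c])
    from scipy.optimize import least_squares
    f=least_squares(lambda q:np.hypot(*(P-q[:2]).T)-q[2],[*P.mean(0),.04],loss='soft_l1',f_scale=.001)
    return f.x,np.abs(f.fun).mean()
E
python3 - <<'E'
from h import *
import pickle
s,o=pickle.load(open('w1.pkl','rb'))
print(circ(s,150,(235,145,345,245),.003))
c=circ(s,150,(235,145,345,245),.003)[0]
go([c[0],c[1],.009],-90)
a=pickle.load(open('a.pkl','rb'));print(a['top']['img'][217,320:366].min(1))
print(circ(a['scene'],150,(185,215,237,260),.003))
E
```

```text
(array([ 0.46276196, -0.17366461,  0.04250169]), np.float64(0.000338688851413947))
cm [-0.04  0.47 15.08] deg [ 0.05  0.   -0.24] clk 1.45
[ 93  92  93  94  94  92  93  95  94 226 255 255 255 255 254 253 247 115
  92  94  94  94  93  94  93  94  94  93  93 170 255 255 255 255 255 253
 135  91  90  90  90  89  89  88  88  88]
(array([ 0.4639166 , -0.17304448,  0.04241757]), np.float64(0.0005648524613062649))
```

Scaled: 15 cm / 100 = 0.15, 14.4 cm / 100 = 0.144, -0.2 degrees / 180 = -0.0011.

Request:
send_rows([
  [[0,0.0045,0.04,0,0,-0.0011],[0,0.0045,0.08,0,0,-0.0011],[0,0.0045,0.11,0,0,-0.0011],[0,0.0045,0.13,0,0,-0.0011],[0,0.0045,0.144,0,0,-0.0011],[0,0.0045,0.15,0,0,-0.0011],[0,0.0045,0.15,0,0,-0.0011]],
])

```text
clock: 2.03
tool_pos: [0.4619, -0.1755, 0.009]
orientation: [179.8, -0.0, -90.2]
force: [0.1, -0.1, -0.5]
opening: 0.0878
gripper_force: 0.0
```

Request:
send_rows([
  [[0,0,0,0,0,0],[0,0,0,0,0,0],[0,0,0,0,0,0],[0,0,0,0,0,0],[0,0,0,0,0,0],[0,0,0,0,0,0],[0,0,0,0,0,0],[0,0,0,0,0,0]],
], fingers=0.3)

```text
clock: 2.7
tool_pos: [0.4634, -0.1745, 0.0104]
orientation: [-180.0, -0.0, -90.1]
force: [0.0, 1.5, 5.0]
opening: 0.0497
gripper_force: 30.0
```

```bash
python3 -c "
from h import *
go([.463,-.17,.18],-90)"
```

```text
cm [ -0.45   0.03 -16.96] deg [-0.03 -0.01 -0.11] clk 2.7
```

Scaled: -24 cm / 100 = -0.24, -22 cm / 100 = -0.22.

Request:
send_rows([
  [[0,0,-0.03,0,0,0],[0,0,-0.07,0,0,0],[0,0,-0.11,0,0,0],[0,0,-0.15,0,0,0],[0,0,-0.19,0,0,0],[-0.03,-0.02,-0.22,0,0,0],[-0.06,-0.045,-0.24,0,0,0],[-0.085,-0.07,-0.24,0,0,0]],
])

```text
clock: 3.37
tool_pos: [0.5347, -0.0894, 0.2553]
orientation: [-179.6, 0.0, -90.2]
force: [1.7, -1.0, -0.2]
opening: 0.0495
gripper_force: 30.0
```

Scaled: -12 cm / 100 = -0.12, -11 cm / 100 = -0.11.

Request:
send_rows([
  [[-0.03,-0.025,0,0,0,0],[-0.06,-0.05,0,0,0,0],[-0.09,-0.075,0,0,0,0],[-0.11,-0.087,0,0,0,0],[-0.12,-0.092,0,0,0,0],[-0.12,-0.092,0,0,0,0],[-0.12,-0.092,0,0,0,0]],
])

```text
clock: 3.95
tool_pos: [0.625, 0.0301, 0.2493]
orientation: [179.9, -0.0, -90.1]
force: [-1.0, -0.9, -0.3]
opening: 0.0498
gripper_force: 30.0
```

```bash
python3 -c "
from h import *
s=snap('wrist','w2.png');t=snap('top');c=snap('scene')
o=ctrl.get_obs();print(o['tool_pos'],o['orientation'],o['clock'],o['force'],o['opening'])
import pickle;pickle.dump((s,t,c,o),open('w2.pkl','wb'))"
```

```text
[0.62483367 0.02892134 0.25026237] [-1.79998818e+02  2.44057801e-03 -9.01840149e+01] 4.1 [ 0.20098715 -0.1753137   0.02734112] 0.04991691374454009
```

View pics/w2.png

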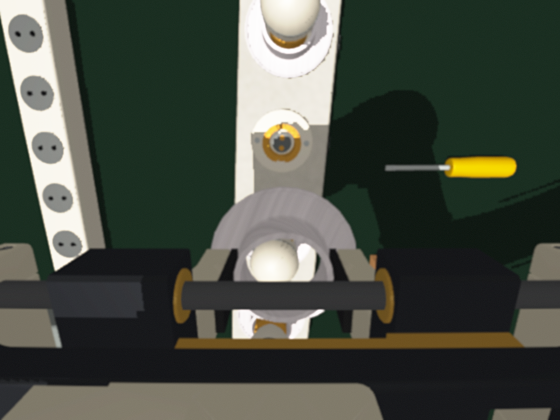

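Holder's brass tube at about (282,143), shield held in the gripper at (285,245), fixed lamp at (290,15).

```bash
cat >> h.py <<'E'
def brass(s,box,z=.104):
    h=cv2.cvtColor(s['img'],cv2.COLOR_RGB2HSV);x0,y0,x1,y1=box
    m=np.zeros(h.shape[:2],np.uint8);m[y0:y1,x0:x1]=((h[...,1]>100)&(h[...,0]>8)&(h[...,0]<35)&(h[...,2]>60))[y0:y1,x0:x1]
    v,u=np.nonzero(m);c=cv2.convexHull(np.stack([u,v],1).astype(np.int32))[:,0]
    P=np.array([pt(s,*p,z)[:2] for p in c]);(a,b),r=cv2.minEnclosingCircle((P*1000).astype(np.float32))
    from scipy.optimize import least_squares
    f=least_squares(lambda q:np.hypot(*(P-q[:2]).T)-q[2],[*P.mean(0),.018],loss='soft_l1',f_scale=.0005)
    return len(u),c.min(0),c.max(0),(a,b,r),f.x.round(4)
E
python3 - <<'E'
from h import *
import pickle
s,t,c,o=pickle.load(open('w2.pkl','rb'))
print(brass(s,(250,105,318,178)))
print(brass(t,(280,145,312,185)),brass(c,(275,235,310,275)))
# base disc: white contour vs lid hard; bank edges rows 60..100, 
g=s['img'].min(2).astype(int)
E=[]
for v in range(75,110,5):
    r=np.nonzero(g[v,225:345]>100)[0]+225;E.append((v,r.min(),r.max(),pt(s,r.min(),v,.06)[:2].round(4),pt(s,r.max(),v,.06)[:2].round(4)))
for e in E:print(*e)
# bank edge in clean initial top image
a=pickle.load(open('a.pkl','rb'))['top'];g=a['img'].min(2).astype(int)
P=[]
for u in range(215,350,6):
    col=g[135:165,u];v=135+np.nonzero(col>150)[0].min();P.append(pt(a,u,v-.5,.06)[:2])
print('far edge slope deg',np.degrees(np.polyfit([p[1] for p in P],[p[0] for p in P],1)),np.array(P)[::6].round(4))
v=cv2.resize(s['img'][95:190,225:345],None,fx=5,fy=5,interpolation=cv2.INTER_CUBIC);cv2.imwrite('pics/c2.png',v[:,:,::-1])
E
```

```text
(740, array([263, 123], dtype=int32), array([300, 161], dtype=int32), (626.274658203125, -27.726966857910156, 18.667728424072266), array([ 0.6262, -0.0275,  0.0183]))
(47, array([290, 156], dtype=int32), array([300, 168], dtype=int32), (621.8778686523438, -28.526592254638672, 19.41797637939453), array([ 0.6229, -0.0282,  0.0178])) (236, array([284, 245], dtype=int32), array([299, 264], dtype=int32), (635.1822509765625, -29.375253677368164, 24.661672592163086), array([ 0.6332, -0.0294,  0.0219]))
75 237 333 [ 0.6721 -0.094 ] [ 0.5728 -0.0939]
80 237 333 [ 0.6723 -0.0892] [ 0.5726 -0.0891]
85 237 332 [ 0.6725 -0.0843] [ 0.5734 -0.0843]
90 237 332 [ 0.6727 -0.0794] [ 0.5732 -0.0794]
95 237 331 [ 0.6728 -0.0745] [ 0.5741 -0.0744]
100 237 331 [ 0.673  -0.0695] [ 0.5739 -0.0695]
105 237 330 [ 0.6732 -0.0645] [ 0.5748 -0.0644]
far edge slope deg [ 3.77427432 38.85747357] [[ 0.6938  0.2251]
 [ 0.6838  0.1104]
 [ 0.6775 -0.0035]
 [ 0.6716 -0.117 ]]
```

View pics/c2.png

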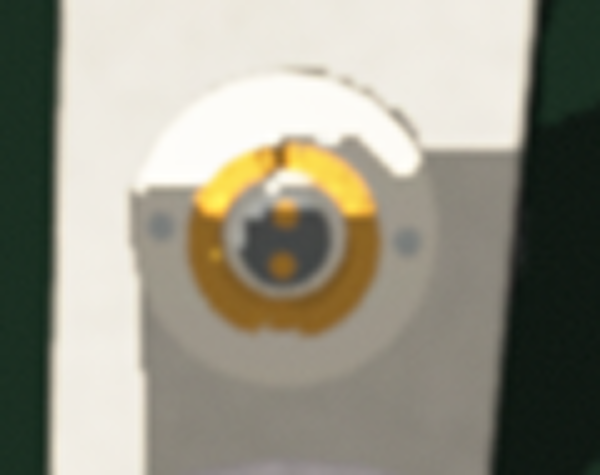

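Scaled: 12 cm / 100 = 0.12, 5.7 cm / 100 = 0.057.

Request:
send_rows([
  [[0.025,-0.001,0,0,0,0],[0.048,-0.002,0,0,0,0],[0.057,-0.002,0,0,0,0],[0.057,-0.002,0.03,0,0,0],[0.057,-0.002,0.07,0,0,0],[0.057,-0.002,0.1,0,0,0],[0.057,-0.002,0.12,0,0,0],[0.057,-0.002,0.12,0,0,0]],
])

```text
clock: 4.77
tool_pos: [0.6239, -0.0283, 0.1255]
orientation: [179.6, -0.0, -90.3]
force: [-0.7, -0.3, -2.1]
opening: 0.0497
gripper_force: 30.0
```

```bash
python3 -c "
from h import *
go([.6268,-.0283,.0810],-90)"
```

```text
cm [-0.   -0.33  4.45] deg [ 0.43 -0.04 -0.26] clk 4.77
```

Request:
send_rows([
  [[0,0,0,0,0,0],[0,0,0,0,0,0],[0,0,0,0,0,0]],
])

```text
clock: 5.02
tool_pos: [0.6286, -0.0271, 0.1324]
orientation: [-179.8, 0.0, -90.1]
force: [-0.5, 0.3, 0.0]
opening: 0.0497
gripper_force: 30.0
```

```bash
python3 -c "
from h import *
go([.6268,-.0283,.0810],-90)"
```

```text
cm [0.12 0.2  5.14] deg [-0.2   0.03 -0.14] clk 5.02
```

Scaled: 4 cm / 100 = 0.04, 3.2 cm / 100 = 0.032.

Request:
send_rows([
  [[0,0,0,0,0,0],[0,0,0.008,0,0,0],[0,0,0.016,0,0,0],[0,0,0.024,0,0,0],[0,0,0.032,0,0,0],[0,0,0.04,0,0,0],[0,0,0.04,0,0,0],[0,0,0.04,0,0,0]],
])

```text
clock: 5.68
tool_pos: [0.6269, -0.0272, 0.089]
orientation: [179.9, -0.0, -90.1]
force: [0.5, 0.0, -0.2]
opening: 0.0492
gripper_force: 30.0
```

```bash
python3 -c "
from h import *
go([.6268,-.0283,.0805],-90)"
```

```text
cm [0.11 0.01 0.85] deg [ 0.1  -0.03 -0.13] clk 5.68
```

No contact, collar over the tube. Lower the rest, then release.

Scaled: 0.95 cm / 100 = 0.0095, 0.85 cm / 100 = 0.0085.

Request:
send_rows([
  [[0.0005,0,0.003,0,0,0],[0.0005,0,0.006,0,0,0],[0.0005,0,0.0085,0,0,0],[0.0005,0,0.0095,0,0,0],[0.0005,0,0.0095,0,0,0],[0.0005,0,0.0095,0,0,0]],
])

```text
clock: 6.18
tool_pos: [0.6274, -0.0276, 0.0806]
orientation: [-180.0, 0.0, -90.1]
force: [-0.1, -0.5, -1.7]
opening: 0.05
gripper_force: 30.0
```

Request:
send_rows([
  [[0,0,0,0,0,0],[0,0,0,0,0,0],[0,0,0,0,0,0],[0,0,0,0,0,0]],
], fingers=0.9)

```text
clock: 6.52
tool_pos: [0.6274, -0.0276, 0.0806]
orientation: [-180.0, 0.0, -90.1]
force: [-0.4, 0.9, -0.2]
opening: 0.0713
gripper_force: 0.0
```

Scaled: -17 cm / 100 = -0.17, -16 cm / 100 = -0.16.

Request:
send_rows([
  [[0,0,-0.01,0,0,0],[0,0,-0.04,0,0,0],[0,0,-0.08,0,0,0],[0,0,-0.12,0,0,0],[-0.03,0,-0.16,0,0,0],[-0.06,0,-0.17,0,0,0],[-0.06,0,-0.17,0,0,0],[-0.06,0,-0.17,0,0,0]],
])

```text
clock: 7.18
tool_pos: [0.628, 0.034, 0.2529]
orientation: [-179.8, 0.1, -90.0]
force: [-0.1, 0.4, -0.5]
opening: 0.0785
gripper_force: 0.0
```

```bash
python3 -c "
from h import *
s=snap('wrist','w3.png');c=snap('scene','s3.png')
o=ctrl.get_obs();print(o['tool_pos'],o['orientation'],o['clock'],o['force'],o['opening'])
import pickle;pickle.dump((s,c,o),open('w3.pkl','wb'))
print(brass(s,(245,95,323,190)))
v=np.hstack([cv2.resize(s['img'][60:220,200:360],(480,480)),cv2.resize(c['img'][220:290,250:320],(480,480))])[:,:800]
cv2.imwrite('pics/c3.png',v[:,:,::-1])
"
```

```text
[0.62697241 0.03234942 0.25046553] [ 1.79968252e+02  1.50589862e-03 -9.01106274e+01] 7.2833 [-0.10587806 -0.48728303  0.11773639] 0.07889521052028207
(753, array([267, 119], dtype=int32), array([304, 156], dtype=int32), (626.471923828125, -27.802928924560547, 18.818891525268555), array([ 0.6263, -0.0275,  0.0184]))
```

View pics/c3.png

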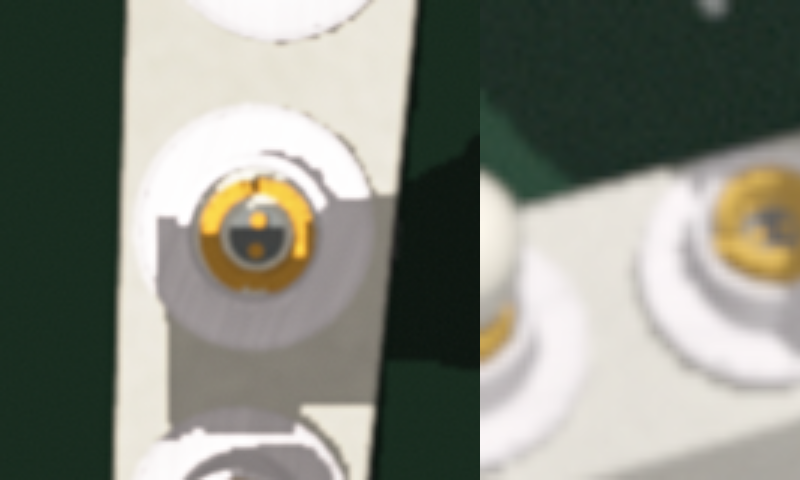

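Shield sits flat, concentric round the brass tube (crop 257,232). Now to the lamp stand.

Scaled: -28 cm / 100 = -0.28, 15.8 cm / 100 = 0.158.

Request:
send_rows([
  [[-0.033,0.019,0,0,0,0],[-0.069,0.039,0,0,0,0],[-0.105,0.059,0,0,0,0],[-0.141,0.079,0,0,0,0],[-0.177,0.099,0,0,0,0],[-0.213,0.119,0,0,0,0],[-0.249,0.139,0,0,0,0],[-0.28,0.158,0,0,0,0]],
], fingers=1)

```text
clock: 7.95
tool_pos: [0.4689, 0.3134, 0.2497]
orientation: [179.9, -0.1, -90.2]
force: [1.2, 0.3, -0.1]
opening: 0.0876
gripper_force: 0.0
```

Scaled: -0.6 cm / 100 = -0.006.

Request:
send_rows([
  [[-0.006,0,0,0,0,0],[-0.006,0,0,0,0,0],[-0.006,0,0,0,0,0],[-0.006,0,0,0,0,0],[-0.006,0,0,0,0,0],[-0.006,0,0,0,0,0]],
])

```text
clock: 8.45
tool_pos: [0.4707, 0.3175, 0.2504]
orientation: [180.0, -0.0, -90.2]
force: [0.1, 0.0, -0.5]
opening: 0.0882
gripper_force: 0.0
```

```bash
python3 -c "
from h import *
s=snap('wrist','w4.png')
o=ctrl.get_obs();print(o['tool_pos'],o['orientation'],o['clock'])
import pickle;pickle.dump((s,o),open('w4.pkl','wb'))"
```

```text
[0.47069202 0.31767657 0.25047549] [ 1.79994919e+02 -1.08838684e-02 -9.02334168e+01] 8.5
```

View pics/w4.png

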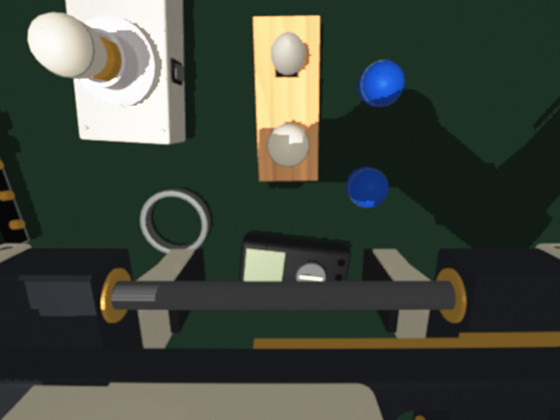

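Round lamp at (289,145), candle (289,53), blue ones to the right, meter below the fingers.

```bash
python3 - <<'E'
from h import *
import pickle
from scipy.optimize import least_squares
s,o=pickle.load(open('w4.pkl','rb'))
h=cv2.cvtColor(s['img'],cv2.COLOR_RGB2HSV)
m=np.zeros(h.shape[:2],np.uint8);b=np.s_[118:172,262:316];m[b]=((h[...,1]<70)&(h[...,2]>80))[b]
m=cv2.morphologyEx(m,cv2.MORPH_OPEN,np.ones((3,3)))
c=max(cv2.findContours(m,0,1)[0],key=cv2.contourArea)[:,0];print(c.min(0),c.max(0))
P=np.array([pt(s,*p,.064)[:2] for p in c])
f=least_squares(lambda q:np.hypot(*(P-q[:2]).T)-q[2],[*P.mean(0),.022],loss='soft_l1',f_scale=.0005);print('lamp',f.x,abs(f.fun).mean())
w=((h[...,0]<22)&(h[...,1]>70)&(h[...,2]>90)).astype(np.uint8);w[:, :245]=0;w[:,330:]=0;w[190:]=0
L=[];Rr=[]
for v in range(40,172,4):
    u=np.nonzero(w[v])[0];L.append(pt(s,u.min(),v,.038)[:2]);Rr.append(pt(s,u.max(),v,.038)[:2])
for E in (L,Rr):
    E=np.array(E);print(np.degrees(np.arctan(np.polyfit(E[:,1],E[:,0],1)[0])), E[:,0].mean())
u,v=np.nonzero(w)[::-1];print('end rows',v.min(),v.max(),pt(s,288,v.max(),.038),pt(s,288,v.min(),.038))
E
```

```text
[267 124] [308 166]
lamp [0.4653088  0.26448728 0.02222775] 0.0002692677022105219
-0.8570216212136882 0.5016911946650414
0.07725550319560051 0.43019908614792085
end rows 15 181 [0.4645702  0.30834259 0.038     ] [0.4646334 0.1313072 0.038    ]
```

Scaled: 16 cm / 100 = 0.16, 14.5 cm / 100 = 0.145.

Request:
send_rows([
  [[0.025,0.002,0,0,0,0],[0.045,0.0045,0.02,0,0,0],[0.053,0.0045,0.05,0,0,0],[0.053,0.0045,0.085,0,0,0],[0.053,0.0045,0.12,0,0,0],[0.053,0.0045,0.145,0,0,0],[0.053,0.0045,0.16,0,0,0],[0.053,0.0045,0.16,0,0,0]],
])

```text
clock: 9.17
tool_pos: [0.4641, 0.2634, 0.0872]
orientation: [179.8, -0.2, -90.2]
force: [-0.3, -0.7, -0.2]
opening: 0.0877
gripper_force: 0.0
```

Scaled: 3.7 cm / 100 = 0.037, 3 cm / 100 = 0.03.

Request:
send_rows([
  [[0,0,0,0,0,0],[0,0,0,0,0,0],[0,0,0.01,0,0,0],[0,0,0.02,0,0,0],[0,0,0.03,0,0,0],[0,0,0.037,0,0,0],[0,0,0.037,0,0,0],[0,0,0.037,0,0,0]],
])

```text
clock: 9.83
tool_pos: [0.4653, 0.2654, 0.0529]
orientation: [179.9, -0.1, -90.1]
force: [0.0, -0.4, -0.7]
opening: 0.0874
gripper_force: 0.0
```

```bash
python3 -c "
from h import *
go([.4659,.2645,.0430],-90)"
```

```text
cm [ 0.09 -0.06  0.99] deg [ 0.05 -0.07 -0.13] clk 9.83
```

Scaled: 0.95 cm / 100 = 0.0095, 0.05 cm / 100 = 0.0005, -0.1 degrees / 180 = -0.0006.

Request:
send_rows([
  [[0.0005,0,0.005,0,0,-0.0006],[0.0005,0,0.009,0,0,-0.0006],[0.0005,0,0.0095,0,0,-0.0006],[0.0005,0,0.0095,0,0,-0.0006],[0.0005,0,0.0095,0,0,-0.0006],[0.0005,0,0.0095,0,0,-0.0006]],
])

```text
clock: 10.33
tool_pos: [0.4657, 0.2654, 0.0442]
orientation: [-180.0, 0.0, -90.0]
force: [-0.2, -0.5, 0.6]
opening: 0.0871
gripper_force: 0.0
```

Request:
send_rows([
  [[0,0,0,0,0,0],[0,0,0,0,0,0],[0,0,0,0,0,0],[0,0,0,0,0,0],[0,0,0,0,0,0],[0,0,0,0,0,0],[0,0,0,0,0,0],[0,0,0,0,0,0]],
], fingers=0.3)

```text
clock: 11.0
tool_pos: [0.4655, 0.2653, 0.044]
orientation: [180.0, -0.0, -90.0]
force: [0.8, -0.3, -0.3]
opening: 0.0444
gripper_force: 30.0
```

Scaled: -20 cm / 100 = -0.2, -17 cm / 100 = -0.17.

Request:
send_rows([
  [[0,0,-0.005,0,0,0],[0,0,-0.02,0,0,0],[0,0,-0.05,0,0,0],[0,0,-0.09,0,0,0],[0,0,-0.13,0,0,0],[0,0,-0.17,0,0,0],[0,0,-0.2,0,0,0],[0,0,-0.2,0,0,0]],
])

```text
clock: 11.67
tool_pos: [0.4681, 0.267, 0.2518]
orientation: [-179.5, 0.4, -90.0]
force: [0.6, 0.5, 0.4]
opening: 0.0442
gripper_force: 30.0
```

Scaled: 26.5 cm / 100 = 0.265, 24 cm / 100 = 0.24, 3.6 degrees / 180 = 0.02.

Request:
send_rows([
  [[0.025,-0.013,0,0,0,0.0028],[0.06,-0.032,0,0,0,0.0056],[0.096,-0.052,0,0,0,0.0083],[0.132,-0.072,0,0,0,0.0111],[0.168,-0.092,0,0,0,0.0139],[0.204,-0.112,0,0,0,0.0167],[0.24,-0.132,0,0,0,0.02],[0.265,-0.147,0,0,0,0.02]],
])

```text
clock: 12.33
tool_pos: [0.6131, -0.0029, 0.2441]
orientation: [180.0, -0.0, -93.7]
force: [0.1, 0.8, 0.2]
opening: 0.044
gripper_force: 30.0
```

Scaled: 8.5 cm / 100 = 0.085, 7 cm / 100 = 0.07.

Request:
send_rows([
  [[0.018,-0.01,0,0,0,0],[0.025,-0.014,0.02,0,0,0],[0.025,-0.014,0.05,0,0,0],[0.025,-0.014,0.07,0,0,0],[0.025,-0.014,0.085,0,0,0],[0.025,-0.014,0.085,0,0,0],[0.025,-0.014,0.085,0,0,0],[0.025,-0.014,0.085,0,0,0]],
])

```text
clock: 13.0
tool_pos: [0.6255, -0.0256, 0.1603]
orientation: [-179.9, -0.0, -93.6]
force: [-0.4, -0.7, -0.7]
opening: 0.0443
gripper_force: 30.0
```

Request:
send_rows([
  [[0,0,0,0,0,0],[0,0,0,0,0,0],[0,0,0,0,0,0],[0,0,0,0,0,0]],
])

```text
clock: 13.33
tool_pos: [0.625, -0.0256, 0.1597]
orientation: [-179.9, 0.0, -93.6]
force: [0.1, 0.1, -0.8]
opening: 0.0442
gripper_force: 30.0
```

```bash
python3 -c "
from h import *
go([.6266,-.0268,.146],-93.6)
s=snap('scene','s5.png');
v=cv2.resize(s['img'][190:290,230:350],None,fx=5,fy=5,interpolation=cv2.INTER_CUBIC);cv2.imwrite('pics/c5.png',v[:,:,::-1])
print(ctrl.get_obs()['tool_pos'])"
```

```text
cm [ 0.11 -0.17  1.37] deg [-0.06  0.02 -0.02] clk 13.33
[ 0.62487702 -0.02559634  0.15954289]
```

View pics/c5.png

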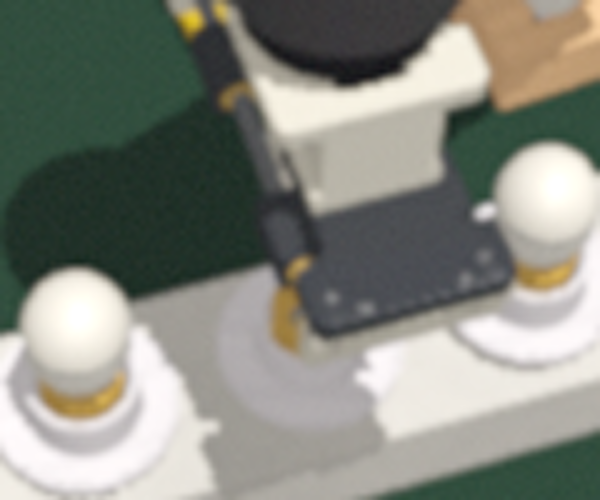

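The gripper hides the lamp, so proceed by feel: correct 1–2 mm, enter the mouth to 6 mm depth.

Scaled: 2.9 cm / 100 = 0.029, -0.17 cm / 100 = -0.0017.

Request:
send_rows([
  [[0.001,-0.0017,0,0,0,0],[0.001,-0.0017,0.003,0,0,0],[0.001,-0.0017,0.009,0,0,0],[0.001,-0.0017,0.015,0,0,0],[0.001,-0.0017,0.021,0,0,0],[0.001,-0.0017,0.026,0,0,0],[0.001,-0.0017,0.029,0,0,0],[0.001,-0.0017,0.029,0,0,0]],
])

```text
clock: 14.05
tool_pos: [0.6258, -0.0269, 0.1288]
orientation: [179.9, -0.0, -93.6]
force: [-0.0, 0.4, 0.0]
opening: 0.0443
gripper_force: 30.0
```

Request:
send_rows([
  [[0,0,0,0,0,0],[0,0,0,0,0,0]],
])

```text
clock: 14.22
tool_pos: [0.6266, -0.0268, 0.1303]
orientation: [-180.0, -0.0, -93.6]
force: [-0.2, 0.3, -1.2]
opening: 0.0444
gripper_force: 30.0
```

Scaled: 0.45 cm / 100 = 0.0045, 0.3 cm / 100 = 0.003.

Request:
send_rows([
  [[0,0,0.0015,0,0,0],[0,0,0.003,0,0,0],[0,0,0.0045,0,0,0],[0,0,0.0045,0,0,0]],
])

```text
clock: 14.55
tool_pos: [0.6262, -0.0268, 0.1252]
orientation: [180.0, 0.0, -93.6]
force: [-0.7, -0.1, -1.7]
opening: 0.0441
gripper_force: 30.0
```

Scaled: 0.45 cm / 100 = 0.0045, 0.3 cm / 100 = 0.003.

Request:
send_rows([
  [[0,0,0.0015,0,0,0],[0,0,0.003,0,0,0],[0,0,0.0045,0,0,0],[0,0,0.0045,0,0,0]],
])

```text
clock: 14.88
tool_pos: [0.6265, -0.0268, 0.1214]
orientation: [-180.0, -0.0, -93.6]
force: [-2.0, 0.3, 5.5]
opening: 0.0443
gripper_force: 30.0
```

Scaled: 0.72 cm / 100 = 0.0072, 0.6 cm / 100 = 0.006.

Request:
send_rows([
  [[0,0,0.0015,0,0,0],[0,0,0.003,0,0,0],[0,0,0.0045,0,0,0],[0,0,0.006,0,0,0],[0,0,0.0072,0,0,0],[0,0,0.0072,0,0,0],[0,0,0.0072,0,0,0]],
])

```text
clock: 15.47
tool_pos: [0.6266, -0.0268, 0.1152]
orientation: [-179.9, -0.0, -93.6]
force: [-4.3, 0.6, 11.0]
opening: 0.044
gripper_force: 30.0
```

Scaled: 0.1 cm / 100 = 0.001, 38 degrees / 180 = 0.2111.

Request:
send_rows([
  [[0,0,0.001,0,0,0.0222],[0,0,0.001,0,0,0.05],[0,0,0.001,0,0,0.0778],[0,0,0.001,0,0,0.1056],[0,0,0.001,0,0,0.1333],[0,0,0.001,0,0,0.1611],[0,0,0.001,0,0,0.1889],[0,0,0.001,0,0,0.2111]],
])

```text
clock: 16.13
tool_pos: [0.6283, -0.0269, 0.1151]
orientation: [-179.8, 0.2, -131.8]
force: [-0.2, -1.1, 11.5]
opening: 0.044
gripper_force: 30.0
```

```bash
python3 -c "
from h import *
o=ctrl.get_obs();print({k:np.round(o[k],4) for k in ('tool_pos','orientation','force','moment','joint_pos')})"
```

```text
{'tool_pos': array([ 0.6283, -0.0269,  0.1151]), 'orientation': array([-1.797968e+02,  1.553000e-01, -1.318395e+02]), 'force': array([-0.2108, -1.0798, 11.5167]), 'moment': array([-0.2964,  0.2394,  0.074 ]), 'joint_pos': array([ 15.3572,  21.2246, -13.9021,   0.1063, -54.6328, -57.2583])}
```

Scaled: 33 degrees / 180 = 0.1833.

Request:
send_rows([
  [[0,0,0,0,0,0.0222],[0,0,0,0,0,0.05],[0,0,0,0,0,0.0778],[0,0,0,0,0,0.1056],[0,0,0,0,0,0.1333],[0,0,0,0,0,0.1611],[0,0,0,0,0,0.1833],[0,0,0,0,0,0.1833]],
])

```text
clock: 16.8
tool_pos: [0.6285, -0.027, 0.1152]
orientation: [-179.9, 0.3, -164.8]
force: [-0.0, 0.1, 10.8]
opening: 0.0441
gripper_force: 30.0
```

```bash
python3 -c "
from h import *
o=ctrl.get_obs();print({k:np.round(o[k],4) for k in ('tool_pos','orientation','force','moment')})"
```

```text
{'tool_pos': array([ 0.6285, -0.027 ,  0.1152]), 'orientation': array([-179.9086,    0.261 , -164.8427]), 'force': array([-0.037 ,  0.0939, 10.8439]), 'moment': array([-0.3677,  0.0272, -0.0175])}
```

Scaled: 8 degrees / 180 = 0.0444.

Request:
send_rows([
  [[0,0,0,0,0,0.0167],[0,0,0,0,0,0.0333],[0,0,0,0,0,0.0444],[0,0,0,0,0,0.0444]],
])

```text
clock: 17.13
tool_pos: [0.6285, -0.027, 0.1152]
orientation: [-179.9, 0.3, -172.7]
force: [0.1, -0.5, 11.0]
opening: 0.0444
gripper_force: 30.0
```

```bash
python3 -c "
from h import *
o=ctrl.get_obs();print({k:np.round(o[k],4) for k in ('tool_pos','orientation','force','moment')})"
```

```text
{'tool_pos': array([ 0.6285, -0.027 ,  0.1152]), 'orientation': array([-179.9451,    0.2759, -172.7129]), 'force': array([ 0.0834, -0.4864, 10.9649]), 'moment': array([-0.4029,  0.0148,  0.0566])}
```

Scaled: 6 degrees / 180 = 0.0333.

Request:
send_rows([
  [[0,0,0,0,0,0.0167],[0,0,0,0,0,0.0333],[0,0,0,0,0,0.0333]],
])

```text
clock: 17.38
tool_pos: [0.6286, -0.0269, 0.1152]
orientation: [-180.0, 0.3, -178.8]
force: [0.5, -0.9, 11.1]
opening: 0.0443
gripper_force: 30.0
```

```bash
python3 -c "
from h import *
o=ctrl.get_obs();print({k:np.round(o[k],4) for k in ('tool_pos','orientation','force','moment')})"
```

```text
{'tool_pos': array([ 0.6286, -0.0269,  0.1152]), 'orientation': array([-179.9791,    0.2863, -178.7611]), 'force': array([ 0.5279, -0.9369, 11.1075]), 'moment': array([-0.2845, -0.0096,  0.045 ])}
```

Scaled: 4 degrees / 180 = 0.0222.

Request:
send_rows([
  [[0,0,0,0,0,0.0111],[0,0,0,0,0,0.0222],[0,0,0,0,0,0.0222]],
])

```text
clock: 17.63
tool_pos: [0.6289, -0.0265, 0.1152]
orientation: [180.0, 0.3, 177.3]
force: [1.3, 1.2, 10.5]
opening: 0.0444
gripper_force: 30.0
```

```bash
python3 -c "
from h import *
o=ctrl.get_obs();print({k:np.round(o[k],4) for k in ('tool_pos','orientation','force','moment')})"
```

```text
{'tool_pos': array([ 0.6289, -0.0265,  0.1152]), 'orientation': array([179.9722,   0.3185, 177.3118]), 'force': array([ 1.32  ,  1.2237, 10.5185]), 'moment': array([ 0.5009, -0.2273,  0.1149])}
```

Scaled: 4 degrees / 180 = 0.0222.

Request:
send_rows([
  [[0,0,0,0,0,0.0111],[0,0,0,0,0,0.0222],[0,0,0,0,0,0.0222]],
])

```text
clock: 17.88
tool_pos: [0.6288, -0.026, 0.1152]
orientation: [179.9, 0.3, 173.3]
force: [-0.6, 2.4, 9.5]
opening: 0.0444
gripper_force: 30.0
```

```bash
python3 -c "
from h import *
o=ctrl.get_obs();print({k:np.round(o[k],4) for k in ('tool_pos','orientation','force','moment')})"
```

```text
{'tool_pos': array([ 0.6288, -0.026 ,  0.1152]), 'orientation': array([179.9246,   0.3132, 173.3279]), 'force': array([-0.6397,  2.4192,  9.4686]), 'moment': array([ 1.0477, -0.1162,  0.1694])}
```

Stop felt at ~88° of tool turn (moment rising). Ease 3° back and let the pins rise into the notch.

Scaled: -0.42 cm / 100 = -0.0042, -0.3 cm / 100 = -0.003, -3 degrees / 180 = -0.0167.

Request:
send_rows([
  [[0,0,0,0,0,-0.0167],[0,0,-0.0015,0,0,-0.0167],[0,0,-0.003,0,0,-0.0167],[0,0,-0.0042,0,0,-0.0167],[0,0,-0.0042,0,0,-0.0167],[0,0,-0.0042,0,0,-0.0167]],
])

```text
clock: 18.38
tool_pos: [0.6284, -0.0262, 0.1177]
orientation: [179.9, 0.2, 176.4]
force: [4.5, 2.4, 2.7]
opening: 0.0442
gripper_force: 30.0
```

```bash
python3 -c "
from h import *
s=snap('wrist');c=snap('scene','s6.png');cv2.imwrite('pics/w6.png',s['img'][:,:,::-1])
o=ctrl.get_obs();print({k:np.round(o[k],4) for k in ('tool_pos','orientation','force','moment','gripper_force','clock')})
v=np.hstack([cv2.resize(s['img'][60:330,140:420],(420,405)),cv2.resize(c['img'][200:290,240:324],(378,405))]);cv2.imwrite('pics/c6.png',v[:,:,::-1])"
```

```text
{'tool_pos': array([ 0.6284, -0.0262,  0.1178]), 'orientation': array([179.9452,   0.2256, 176.3513]), 'force': array([4.9498, 2.3321, 2.4401]), 'moment': array([ 0.7363, -1.7688,  0.1544]), 'gripper_force': np.float64(30.0003), 'clock': np.float64(18.4833)}
```

View pics/c6.png

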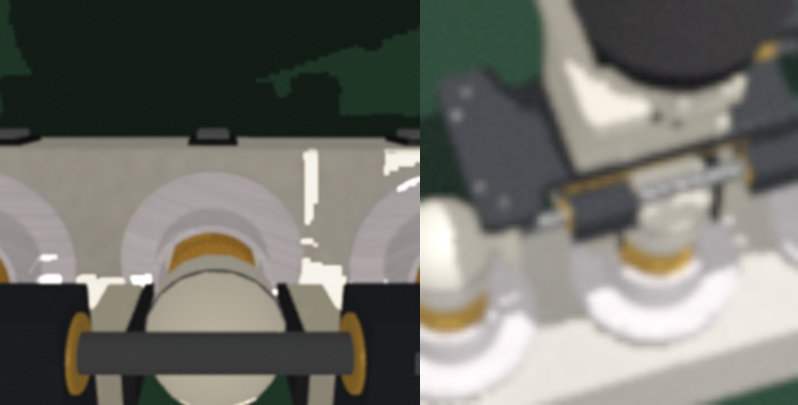

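Lamp held in the tube (crop 215,300), tube ring and shield visible; side force of 5 N remains, so relax it laterally.

Scaled: -0.1 cm / 100 = -0.001, 0.05 cm / 100 = 0.0005.

Request:
send_rows([
  [[-0.001,0.0005,0,0,0,0],[-0.001,0.0005,0,0,0,0],[-0.001,0.0005,0,0,0,0]],
])

```text
clock: 18.73
tool_pos: [0.6286, -0.0262, 0.1178]
orientation: [180.0, 0.1, 176.4]
force: [4.3, 1.6, 5.8]
opening: 0.0443
gripper_force: 30.0
```

```bash
python3 -c "
from h import *
o=ctrl.get_obs();print({k:np.round(o[k],4) for k in ('tool_pos','orientation','force','moment','gripper_force','clock')})
import pickle
# neighbour vs held lamp: dome/brass rows in wrist image
s=cv2.imread('pics/w6.png')[:,:,::-1]; h=cv2.cvtColor(s,cv2.COLOR_RGB2HSV)
m=(h[...,1]>100)&(h[...,0]>8)&(h[...,0]<35)&(h[...,2]>60)
for u in (260,270,280,290,300): print(u,np.nonzero(m[150:270,u])[0]+150)
"
```

```text
{'tool_pos': array([ 0.6286, -0.0262,  0.1178]), 'orientation': array([1.799841e+02, 1.329000e-01, 1.763618e+02]), 'force': array([4.3312, 1.5736, 5.8276]), 'moment': array([ 0.4715, -1.311 ,  0.1346]), 'gripper_force': np.float64(30.0008), 'clock': np.float64(18.7333)}
260 [222 223 224 225 226 227 228 229 230 231 232 233 234 235]
270 [217 218 219 220 221 222 223 224 225 226 227 228 229 230 231]
280 [216 217 218 219 220 221 222 223 224 225 226 227 228 229]
290 [217 218 219 220 221 222 223 224 225 226 227 228 229]
300 [221 222 223 224 225 226 227 228 229 230 231 232]
```

```bash
python3 - <<'E'
from h import *
s=snap('wrist');cv2.imwrite('pics/w7.png',s['img'][:,:,::-1])
o=ctrl.get_obs();Rt=R.from_euler('xyz',o['orientation'],degrees=True)
h=cv2.cvtColor(s['img'],cv2.COLOR_RGB2HSV)
for u in (278,283,288):
    print(u,[tuple(s['img'][v,u]) for v in range(212,240,2)])
def P(x,l,d): # tool x, lamp height l, offset origin d below TCP
    return proj(s,o['tool_pos']+Rt.apply([x,0,d-l])).round(1)
for d in (.028,.030,.032,.034,.036): print(d,'shoulder',P(.017,.026,d),'cone',P(.0225,.040,d),'cap-front',P(.011,.0,d))
# rim of tube and collar, front (towards camera)
c=np.array([.6266,-.0275]);tx=Rt.apply([1,0,0])[:2]
print('rim',proj(s,[*(c+tx*.0185),.104]),'collar in top',proj(s,[*(c+tx*.022),.098]),'collar out',proj(s,[*(c+tx*.025),.098]))
E
```

```text
278 [(np.uint8(170), np.uint8(163), np.uint8(164)), (np.uint8(161), np.uint8(144), np.uint8(127)), (np.uint8(148), np.uint8(108), np.uint8(48)), (np.uint8(139), np.uint8(100), np.uint8(38)), (np.uint8(135), np.uint8(96), np.uint8(38)), (np.uint8(147), np.uint8(105), np.uint8(41)), (np.uint8(149), np.uint8(108), np.uint8(41)), (np.uint8(150), np.uint8(109), np.uint8(41)), (np.uint8(150), np.uint8(111), np.uint8(50)), (np.uint8(150), np.uint8(135), np.uint8(113)), (np.uint8(152), np.uint8(145), np.uint8(134)), (np.uint8(151), np.uint8(145), np.uint8(132)), (np.uint8(152), np.uint8(146), np.uint8(134)), (np.uint8(147), np.uint8(142), np.uint8(130))]
283 [(np.uint8(171), np.uint8(164), np.uint8(164)), (np.uint8(158), np.uint8(141), np.uint8(128)), (np.uint8(130), np.uint8(96), np.uint8(45)), (np.uint8(130), np.uint8(93), np.uint8(37)), (np.uint8(134), np.uint8(97), np.uint8(37)), (np.uint8(145), np.uint8(103), np.uint8(38)), (np.uint8(148), np.uint8(106), np.uint8(39)), (np.uint8(148), np.uint8(106), np.uint8(40)), (np.uint8(148), np.uint8(108), np.uint8(44)), (np.uint8(150), np.uint8(13
[... 631 characters left out ...]
uint8(149), np.uint8(132), np.uint8(106)), (np.uint8(150), np.uint8(145), np.uint8(133)), (np.uint8(151), np.uint8(145), np.uint8(132)), (np.uint8(152), np.uint8(146), np.uint8(134)), (np.uint8(146), np.uint8(140), np.uint8(129))]
0.028 shoulder [283.1 233.9] cone [283. 233.] cap-front [283.1 229. ]
0.03 shoulder [283.1 232.7] cone [283.  231.7] cap-front [283.1 228. ]
0.032 shoulder [283.1 231.5] cone [283.  230.4] cap-front [283.1 227. ]
0.034 shoulder [283.1 230.3] cone [283.  229.1] cap-front [283.1 226. ]
0.036 shoulder [283.1 229.2] cone [283.  227.9] cap-front [283.1 225.1]
rim [280.47764499 221.4436826 ] collar in top [280.55248134 212.80681373] collar out [280.54349418 207.94247786]
```

Visually no slip in the grip (edge at row 229 ⇒ origin ~33 mm below TCP), depth ≈19 mm; keep rising into the notch.

Scaled: -0.2 cm / 100 = -0.002, -0.14 cm / 100 = -0.0014, -1 degrees / 180 = -0.0056.

Request:
send_rows([
  [[-0.0005,0.0003,-0.0007,0,0,-0.0056],[-0.0005,0.0003,-0.0014,0,0,-0.0056],[-0.0005,0.0003,-0.002,0,0,-0.0056],[-0.0005,0.0003,-0.002,0,0,-0.0056]],
])

```text
clock: 19.12
tool_pos: [0.6282, -0.026, 0.119]
orientation: [180.0, 0.0, 177.4]
force: [4.4, 0.1, 1.8]
opening: 0.0442
gripper_force: 30.0
```

```bash
python3 -c "
from h import *
o=ctrl.get_obs();print({k:np.round(o[k],4) for k in ('tool_pos','orientation','force','moment','gripper_force','clock')})"
```

```text
{'tool_pos': array([ 0.6282, -0.026 ,  0.119 ]), 'orientation': array([1.799972e+02, 2.500000e-02, 1.773545e+02]), 'force': array([4.4061, 0.1248, 1.8408]), 'moment': array([ 0.1924, -1.9132,  0.0405]), 'gripper_force': np.float64(30.0002), 'clock': np.float64(19.1167)}
```

Scaled: -0.15 cm / 100 = -0.0015.

Request:
send_rows([
  [[-0.0015,0,0,0,0,0],[-0.0015,0,0,0,0,0],[-0.0015,0,0,0,0,0]],
])

```text
clock: 19.37
tool_pos: [0.6289, -0.0261, 0.1191]
orientation: [-180.0, -0.1, 177.4]
force: [0.1, 1.7, 5.1]
opening: 0.0444
gripper_force: 30.0
```

Scaled: -0.1 cm / 100 = -0.001.

Request:
send_rows([
  [[0,0,-0.001,0,0,0],[0,0,-0.001,0,0,0],[0,0,-0.001,0,0,0]],
])

```text
clock: 19.62
tool_pos: [0.6289, -0.0261, 0.1196]
orientation: [-180.0, -0.1, 177.3]
force: [1.4, 2.1, 0.3]
opening: 0.0441
gripper_force: 30.0
```

```bash
python3 -c "
from h import *
o=ctrl.get_obs();print({k:np.round(o[k],4) for k in ('tool_pos','orientation','force','moment','gripper_force','clock')})"
```

```text
{'tool_pos': array([ 0.6289, -0.0261,  0.1196]), 'orientation': array([-1.799994e+02, -6.330000e-02,  1.773494e+02]), 'force': array([1.411 , 2.092 , 0.2655]), 'moment': array([ 0.6371, -0.5475,  0.0663]), 'gripper_force': np.float64(29.9999), 'clock': np.float64(19.6167)}
```

Scaled: 0.05 cm / 100 = 0.0005, 1 degrees / 180 = 0.0056.

Request:
send_rows([
  [[0,0,0.0005,0,0,0.0056],[0,0,0.0005,0,0,0.0056],[0,0,0.0005,0,0,0.0056],[0,0,0.0005,0,0,0.0056],[0,0,0.0005,0,0,0.0056],[0,0,0.0005,0,0,0.0056]],
])

```text
clock: 20.12
tool_pos: [0.6291, -0.0262, 0.1195]
orientation: [-180.0, -0.0, 176.4]
force: [-1.8, 1.6, 2.7]
opening: 0.0443
gripper_force: 30.0
```

```bash
python3 -c "
from h import *
o=ctrl.get_obs();print({k:np.round(o[k],4) for k in ('tool_pos','orientation','force','moment','gripper_force','clock','qvel')})
import pickle;a=pickle.load(open('a.pkl','rb'))['top']['img'];b=snap('top')['img']
d=(cv2.absdiff(a,b).max(2)>60);
for n,x in dict(candle=(225,205,240,225),driver=(280,205,293,262),meter=(138,198,168,248),tape=(158,158,190,190),grease=(404,210,428,232),carton=(395,163,423,190)).items(): print(n,d[x[1]:x[3],x[0]:x[2]].sum())"
```

```text
{'tool_pos': array([ 0.6291, -0.0262,  0.1195]), 'orientation': array([-1.799956e+02, -2.880000e-02,  1.763656e+02]), 'force': array([-1.8478,  1.6401,  2.7422]), 'moment': array([0.8084, 0.5561, 0.111 ]), 'gripper_force': np.float64(30.0005), 'clock': np.float64(20.1167), 'qvel': array([ 0.0095, -0.0521, -0.0439,  0.1212,  0.0284, -0.0655])}
candle 246
driver 35
meter 0
tape 0
grease 0
carton 0
```

```bash
python3 -c "
from h import *
print(ctrl.close_job())"
```

```text
the job is handed in; nothing more can be done
None
```

The job is handed in at about 20 s on the clock, and the call returned no verdict. The shield sits on the bare holder. The lamp was pushed in and turned clockwise to the felt stop, and the gripper still holds it at 30 N. By my estimate its end is 16–17 mm below the mouth, which puts the pins in the notch. The meter, tape, grease and carton look unmoved. The last top view could not confirm the candle (arm or shadow likely over it) and showed a small change at the screwdriver, probably shadow.

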